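# Swing the guide strip into line on the slab-rolling jig

## Task

Set the loose wooden guide strip in the slab-rolling jig: press its steel V end gently onto the steel post while the strip still stands well open, then, keeping it flat on the board and the V bearing on the post, swing it about the post past the sprung brass plunger and press its side home on the adjustable steel stop, firmly for a moment but not hard (about 10 N). Let go so that it stays held on post and stop by the plunger, and leave the two pots and the wooden rib alone.

Things in the scene. Friction and masses are not known exactly. Their poses are not given: they have to be found in the camera images.
- jig: fixed plywood board 390 x 450 x 15 mm carrying post, stop and plunger; its place and yaw vary. Origin on its underside, z up; edges at x -200/+190, y -210/+240 mm. The nominal strip line runs along jig +y from the post; jig -x (robot side) is the open side from which the strip swings in
- post: fixed upright steel post, 16 mm diameter, 45 mm tall, at jig x 90, y -140 mm. Origin on its axis at the board's top face; axes as the jig's
- strip: loose wooden strip 36 mm wide, 24 tall, 0.15-0.3 kg. Origin: underside, where the post's axis is when the V is fully seated. x runs along it to the round end (radius 18, tip at x 280), z up. Dark steel 90 deg V shoe, 49 mm wide, opens to -x (V bottom at x 11, arms end at x -8). On the stop, x is 0 to 0.042 rad counter-clockwise of jig +y; it starts 0.5-0.85 rad so, 35-85 mm off the post
- grip (a point): middle of the dark wooden grip block on the strip: 60 mm long along the strip, 20 mm wide, 36 mm tall, standing on the strip's top face (from 24 to 60 mm above the board) at strip x 180 mm; the point is at its half height, 42 mm above the board. Axes as the strip's
- plunger (a joint): travel of the spring plunger towards jig +y in m: 0 when out, 0.010 at its stop. Spring about 2 N when out and 0.4 N more per mm. The strip's round end rides over the nose (pushing it in 7 mm) when about 0.07 rad short of the nominal line; past that the plunger pushes the strip towards the stop, staying 1 to 6 mm in
- plunger_nose (a point): centre of the upright round greased brass nose (12 mm radius, 20 mm tall) of the plunger, 12 mm above the board; when out, 285 mm along jig +y from the post's axis and 18 mm to the open (-x) side of the nominal line. Behind it a grey catch block 56 mm wide, 34 mm tall
- cup: bystander: open fired-clay cup, 60 mm rim diameter, 60 mm tall, on the board beyond the strip line near the post; origin at the centre of its underside
- jar: bystander: small closed fired-clay jar, 60 mm diameter, 62 mm tall, on the board's robot-side corner; origin at the centre of its underside
- rib: bystander: flat dark wooden rib, 40 mm wide, 90 mm long, 7 mm thick, on the board beyond the strip line near the plunger; origin on its underside, 35 mm from the straight end
- stop: fixed aluminium stop block, 22 mm tall, with an upright round steel nose (9 mm radius, 21 mm tall) facing jig -x. Origin on the board at jig x 108, y 75 mm, where the nose's front is when fully in (18 mm beyond the strip line, 215 mm along from the post). The nose is locked anywhere from 0 to 9 mm further out towards jig -x: this is not measured, feel for it. Axes as the jig's

How it is judged:
On the way, in this order (a step that is already met when the one before it is completed fails the run):
1. the V is seated and pressed on the post while the strip is still open by more than 0.35 rad (contact force between strip and post above 1.5 N and horizontal distance between strip and post below 0.004 m and angle between the x axis of strip and the y axis of jig, either way round above 0.35 rad), for 0.2 s.
2. the strip is swung to between 0.25 and 0.1 rad of the line with the V still bearing on the post (contact force between strip and post above 0.8 N and horizontal distance between strip and post below 0.004 m and angle between the x axis of strip and the y axis of jig, either way round between 0.1 and 0.25 rad), for 0.1 s.
3. the strip is pressed home on the stop with more than 5 N, its V on the post (contact force between strip and stop above 5 N and horizontal distance between strip and post below 0.004 m), for 0.2 s.
At the end, for the whole second after the job is handed in: the strip lies flat and still on the board, its side resting on the stop (over 0.2 N, within 0.06 rad of the nominal line), its V on the post within 3 mm, with the plunger pressed in (angle between the x axis of strip and the y axis of jig, either way round below 0.06 rad and contact force between strip and stop above 0.2 N and horizontal distance between strip and post below 0.003 m and value of joint plunger above 0.0005 m and z of strip in the frame of jig below 0.018 m and angle between strip's own z axis and vertical below 0.03 rad and linear speed of strip below 0.01 m/s); the robot touches nothing.
It fails at once if the strip bears on the post with more than 20 N, or on the stop with more than 15 N (contact force between strip and post above 20 N or contact force between strip and stop above 15 N).
It fails at once if the strip comes within 0.25 rad of the line with its V more than 8 mm off the post (angle between the x axis of strip and the y axis of jig, either way round below 0.25 rad and horizontal distance between strip and post above 0.008 m).
It fails at once if the strip is lifted more than 8 mm off the board within 0.25 rad of the line (angle between the x axis of strip and the y axis of jig, either way round below 0.25 rad and z of strip in the frame of jig above 0.023 m).
It fails at once if the cup, the jar or the rib is moved by more than 10 mm (distance of any of cup, jar, rib from where it was at the start of the episode above 0.01 m).
It also fails if it takes over 72 s, if anything falls off the work surface, if the arm or the gripper's body presses on something with over 40 N, if the wrist force passes 120 N, or if a joint passes its speed limit or range.

## Robot

A 7-joint arm with a two-finger parallel gripper is mounted at the origin on the work surface. World frame = base frame: x ahead of the robot, y to its left, z up, the work surface at z = 0. Lengths are in m, angles in rad, forces in N, time in s.
With the tool pointing down it reaches from about 0.35 to 0.9 m from the base axis. Payload 8.1 kg.
Tool frame: the origin (TCP) lies midway between the tips of the shut fingers; the grasp point (between the pads) lies 19 mm behind it; z points along the fingers, y is the direction in which the jaws open and shut (so a half turn about z gives the same grasp; the last joint's range is limited). The gripper opens to 92 mm and grips with 3 to 60 N. Pads are 19 mm wide; open, the fingers measure 130 mm over their backs; the gripper's body (75 mm by 190 mm) begins 47 mm behind the grasp point.
Start: joints at [1.15, 0.434, 0.025, 1.573, -0.012, 1.134, -0.075], TCP at [0.195, -0.594, 0.227] pointing down, gripper open.
Joint ranges: [-2.62, 2.62], [-0.44, 2.09], [-1.27, 1.32], [0.08, 2.57], [-1.32, 4.46], [0.12, 2], [-2.74, 2.74]. Speed limits (rad/s): [2.22, 2.22, 3.01, 3.01, 3.14, 3.14, 3.14].

## Interface

Orientations are given as a rotation vector (axis times angle).
In Python, from cell import arm gives the robot as it stands. The module is installed in compiled form; this text tells all that it offers.
- The arm moves only by the tool jog_arm, never from a script. Its argument "increments" is a list of rows, each an object with "slide": the shift along the tool's x, y, z in mm, a list of three; "roll": the turn about the tool's z in rad; "gripper": the opening, from 0 (shut) to 1 (fully open). In form: [{"slide": [x, y, z], "roll": roll, "gripper": gripper}, ...]. A call has exactly 10 rows; each row is the pose to reach, as a shift and turn from the pose commanded when the call began, along the tool's axes at that moment; what a row does not reach only later rows make up. A row lasts 1/12 s, in which the tool goes at most 41.7 mm and 7.16 degrees, less where a joint would pass 70% of its speed; a pose out of reach is approached as far as the arm can. A call with a gripper value outside its range is refused whole. The fingers move at their own pace and stop on an object; "newtons" is the grip in N (left out, the last holds). Time passes only in rows, so rows that repeat a pose let the fingers close, or fill a call up. It gives the time, the measured TCP pose, the force and the opening at its end, in the units of the state.
- arm.observe(): the state, without advancing time (a new reading comes with each control period).
- arm.get_image(name): name is "scene" or "top" or "wrist"; returns a dict with "frame" (420x560x3 uint8, blue, green, red), "depth" (420x560 float32, m along the optical axis (not along the pixel's ray), 0 where there is no reading), "intrinsics" (3x3 intrinsics, pixels), "R" (3x3) and "t" (3): a world point X has camera coordinates R X + t; the wrist camera has in their place "hand_eye" (4x4, takes a point from camera to tool coordinates, whose origin is the TCP and whose axes are the flange's). Camera axes: x right, y down, z forward; pixel columns grow to the right and rows downward; lengths in m; the calibration is good to about 2 mm. The wrist camera is an equidistant fisheye: a pixel r from the principal point sees the ray r / f radians off the axis. A picture is of the moment at which its call begins: read the wrist's pose just before it.
- arm.sign_off(): hands the job in, once; it reports no verdict.
The state is a dict: "clock": time; "joints": joint angles; "dq": joint speeds; "joint_efforts": joint torques, N m; "position": TCP position; "ee_rot": TCP orientation; "force": force on the tool from outside, world axes, zero at the start; "ft_torque": the same for the moment, N m; "width": opening from 0.0 (shut) to 1.0 (fully open).
Only numpy, scipy, OpenCV 4.12 (cv2) and the standard library are available. Lean on these libraries where they do the work, as an engineer would, in place of code of your own. Each camera call takes 0.05 s, during which the arm holds its last target.

## Working session

There is one attempt and no reset: what is moved stays moved. The work goes in short steps, Python scripts to look and compute and a tool call to move; the robot and the scene stay as the last step left them, time stands still between calls to the robot, and variables do not carry over. Pictures are saved under pics/ and viewed, and the job is handed in when it is done.

Besides the shell and the picture viewer there is one more tool, called after ">>>" as name([rows], argument=value, ...), one row to a line, values as JSON. jog_arm: Moves the arm, as the interface text tells. Its arguments: {"type":"object","properties":{"increments":{"type":"array"},"newtons":{"type":"number"}},"required":["increments"]}

```bash
mkdir -p pics; python3 - <<'E'
from cell import arm
import cv2,numpy as np,pickle
s=arm.observe();print(s)
d={}
for n in ["scene","top","wrist"]:
    im=arm.get_image(n);d[n]=im;cv2.imwrite(f"pics/{n}0.png",im["frame"])
    print(n,im["intrinsics"].tolist(),{k:np.array(im[k]).round(4).tolist() for k in im if k in("R","t","hand_eye")})
pickle.dump(d,open("im0.pkl","wb"))
E
```

```text
{'clock': 0.0, 'joints': array([ 1.15040276,  0.43521939,  0.02496003,  1.57409833, -0.01159557,
        1.13400674, -0.07510764]), 'dq': array([ 8.34073553e-04, -4.36306752e-04, -1.46136729e-03,  5.83653321e-05,
       -4.89551814e-04, -1.19140167e-03, -6.15547427e-04]), 'joint_efforts': array([-3.38226710e-05, -6.67845154e+01,  9.84591767e-01, -3.14452565e+01,
       -6.05799886e-02,  4.27386013e-02,  9.17804209e-05]), 'position': array([ 0.19508393, -0.59322961,  0.22594659]), 'ee_rot': array([-3.10051334e+00, -4.96748669e-01,  6.13325634e-04]), 'force': array([ 0.54023173,  0.39813934, -0.10733225]), 'ft_torque': array([-0.02563369, -0.04420391, -0.00297175]), 'width': 1.0046382995296725}
scene [[381.5053577738148, 0.0, 286.7043811733595], [0.0, 381.5053577738148, 207.97153617479864], [0.0, 0.0, 1.0]] {'R': [[-0.0958, 0.9954, -0.0091], [0.8091, 0.0726, -0.5832], [-0.5798, -0.0632, -0.8123]], 't': [0.0345, -0.4333, 1.0217]}
top [[538.561130474306, 0.0, 282.77397028070186], [0.0, 538.561130474306, 201.45690987260988], [0.0, 0.0, 1.0]] {'R': [[-0.0711, -0.9975, -0.0024], [-0.9728, 0.0698, -0.2208], [0.2204, -0.0134, -0.9753]], 't': [0.069, 0.5772, 1.0191]}
wrist [[325.19226210127806, 0.0, 273.53626292575814], [0.0, 325.19226210127806, 211.95394327371645], [0.0, 0.0, 1.0]] {'hand_eye': [[0.0006, -0.9646, -0.2637, 0.0705], [1.0, 0.0006, -0.0001, -0.0003], [0.0002, -0.2637, 0.9646, -0.1581], [0.0, 0.0, 0.0, 1.0]]}
```

View pics/scene0.png

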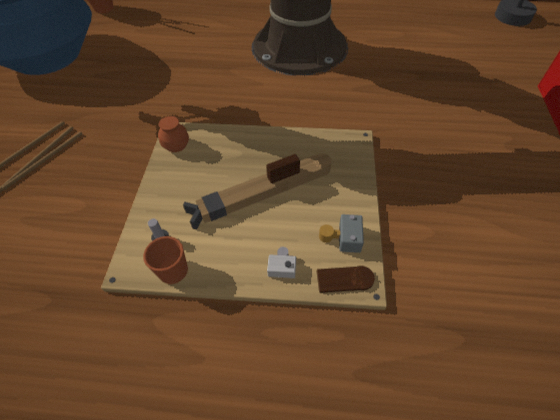

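View pics/top0.png

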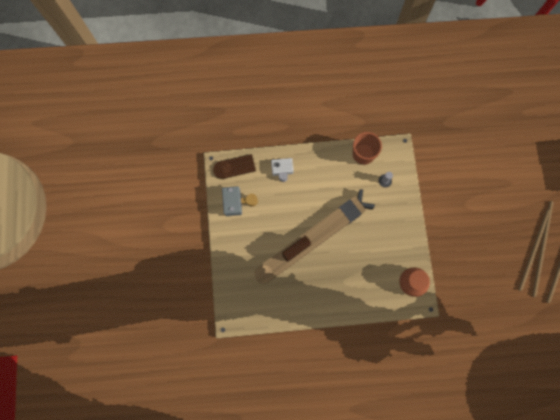

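```bash
cat > h.py <<'E'
import numpy as np,cv2,pickle
def ray(im,u,v,z):
    K,R,t=im["intrinsics"],np.array(im["R"]),np.array(im["t"]).ravel()
    d=R.T@np.linalg.inv(K)@np.array([u,v,1.]);c=-R.T@t
    return c+d*(z-c[2])/d[2]
def pix(im,X):
    p=im["R"]@np.array(X)+np.array(im["t"]).ravel();q=im["intrinsics"]@p;return q[:2]/q[2]
E
python3 - <<'E'
import pickle,cv2
d=pickle.load(open("im0.pkl","rb"))
f=d["top"]["frame"][125:345,195:445];cv2.imwrite("pics/topz.png",cv2.resize(f,None,fx=2.7,fy=2.7,interpolation=cv2.INTER_CUBIC)) 
f=d["scene"]["frame"][110:310,100:400];cv2.imwrite("pics/scz.png",cv2.resize(f,None,fx=2.6,fy=2.6,interpolation=cv2.INTER_CUBIC))
E
```

```text
(no output)
```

View pics/topz.png

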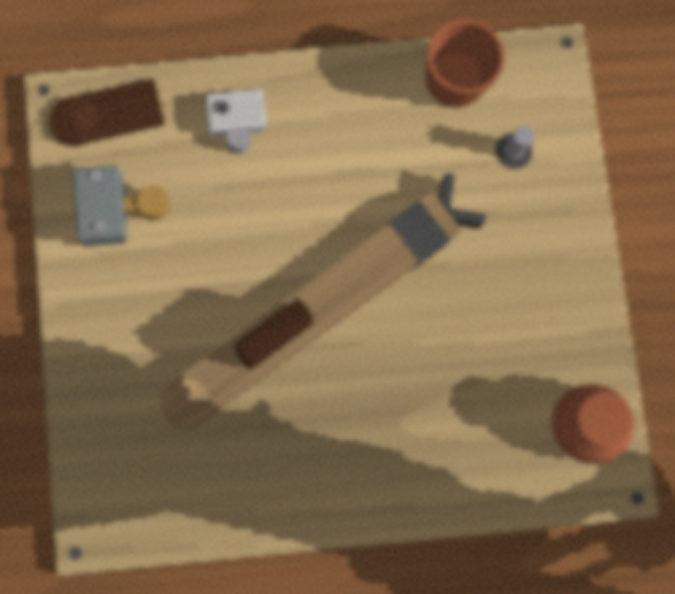

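View pics/scz.png

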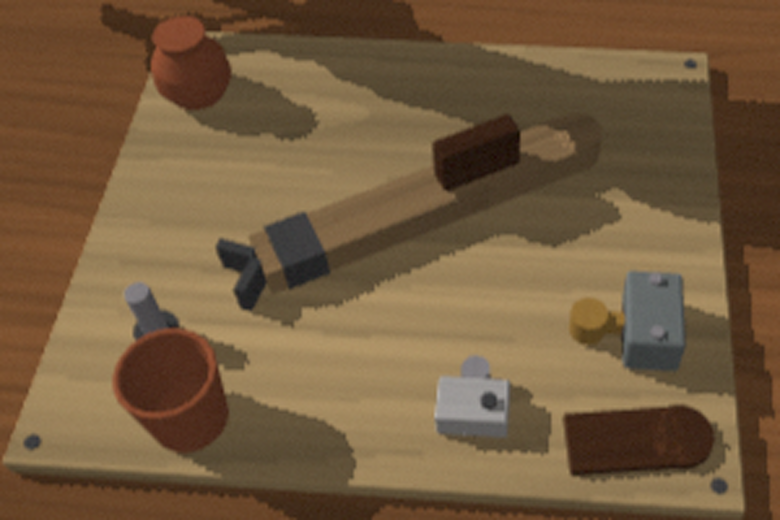

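View pics/wrist0.png

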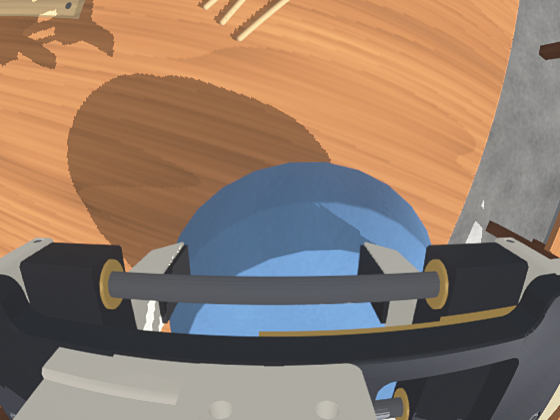

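```bash
cat >> h.py <<'E'
def fit(P,Q): # P local, Q world 2D -> yaw,t
    P=np.array(P,float);Q=np.array(Q,float);p=P-P.mean(0);q=Q-Q.mean(0)
    a=np.arctan2((p[:,0]*q[:,1]-p[:,1]*q[:,0]).sum(),(p*q).sum())
    R=np.array([[np.cos(a),-np.sin(a)],[np.sin(a),np.cos(a)]]);t=Q.mean(0)-R@P.mean(0)
    return a,t,R,np.linalg.norm((P@R.T+t)-Q,axis=1)
E
python3 - <<'E'
from h import *
d=pickle.load(open("im0.pkl","rb"));T=d["top"];S=d["scene"]
tz=lambda u,v,z:ray(T,(u+.5)/2.7+194.5,(v+.5)/2.7+124.5,z)
sz=lambda u,v,z:ray(S,(u+.5)/2.6+99.5,(v+.5)/2.6+109.5,z)
L=[(.19,.24),(.19,-.21),(-.2,-.21),(-.2,.24)]
Q=[tz(u,v,.015)[:2] for u,v in[(25,73),(582,24),(657,515),(57,573)]]
Q2=[sz(u,v,.015)[:2] for u,v in[(742,512-14),(5,465),(160,30),(707,53)]]
for l,q in((L,Q),([L[0],L[1],L[3]],[Q2[0],Q2[1],Q2[3]])):
    a,t,R,e=fit(l,q);print("jig yaw",a,t,"err mm",(e*1e3).round(1));
    print("post",R@[.09,-.14]+t)
a,t,R,e=fit(L,Q)
J=lambda X:(R.T@(X[:2]-t)*1e3).round(1)
pr=lambda n,X:print(n,X.round(4),"jig",J(X))
pr("post top T",tz(523,136,.060));pr("post top S",sz(137,293,.060))
pr("post base T",tz(515,153,.015))
# grip top corners z=.075
g=[(236,350),(252,367),(313,320),(298,301)]
G=np.array([tz(u,v,.075) for u,v in g]);pr("grip T",G.mean(0));print(G.round(3))
gs=[(432,152),(515,118),(520,140),(436,166)]
v=(G[2]+G[3]-G[0]-G[1]);print("grip dir",np.arctan2(-v[1],-v[0]))
for n,(u,v_) in dict(armA=(448,176),armB=(484,219),shoeUL=(390,221),shoeLL=(417,263),shoeUR=(428,193),shoeLR=(448,243)).items(): pr(n,tz(u,v_,.039))
for n,(u,v_) in dict(armA=(243,303),armB=(220,242),sUL=(265,227),sUR=(305,212),sLL=(290,285),sLR=(328,273)).items(): pr("S "+n,sz(u,v_,.039))
pr("stop nose top T",tz(237,140,.036));pr("plunger T",tz(152,202,.035));pr("plunger S",sz(590,310,.035))
E
```

```text
jig yaw 0.021480993198467368 [ 0.52950213 -0.05448674] err mm [1.3 1.8 1.9 1.6]
post [ 0.62248847 -0.1925213 ]
jig yaw 0.031706890721351404 [ 0.52980245 -0.0570365 ] err mm [5.7 2.1 4.1]
post [ 0.62419544 -0.19411299]
post top T [ 0.6214 -0.1915  0.06  ] jig [  89. -139.]
post top S [ 0.6253 -0.1942  0.06  ] jig [  92.8 -141.8]
post base T [ 0.6199 -0.1936  0.015 ] jig [  87.4 -141. ]
grip T [0.4823 0.0078 0.075 ] jig [-45.8  63.3]
[[ 0.473  0.037  0.075]
 [ 0.46   0.026  0.075]
 [ 0.491 -0.021  0.075]
 [ 0.505 -0.011  0.075]]
grip dir 2.162746668423596
armA [ 0.5995 -0.1352  0.039 ] jig [ 68.2 -82.2]
armB [ 0.5639 -0.159   0.039 ] jig [  32.2 -105.3]
shoeUL [ 0.5675 -0.0875  0.039 ] jig [ 37.3 -33.8]
shoeLL [ 0.5336 -0.1048  0.039 ] jig [  3.1 -50.4]
shoeUR [ 0.5872 -0.1185  0.039 ] jig [ 56.3 -65.3]
shoeLR [ 0.5473 -0.1298  0.039 ] jig [ 16.2 -75.7]
S armA [ 0.6137 -0.1336  0.039 ] jig [ 82.4 -80.9]
S armB [ 0.5668 -0.1609  0.039 ] jig [  35.  -107.2]
S sUL [ 0.5515 -0.1334  0.039 ] jig [ 20.3 -79.3]
S sUR [ 0.5362 -0.1087  0.039 ] jig [  5.5 -54.3]
S sLL [ 0.5971 -0.1062  0.039 ] jig [ 66.4 -53.1]
S sLR [ 0.5854 -0.0831  0.039 ] jig [ 55.3 -29.8]
stop nose top T [0.6404 0.0241 0.036 ] jig [112.6  76.2]
plunger T [0.5962 0.0926 0.035 ] jig [ 69.9 145.7]
plunger S [0.5962 0.0905 0.035 ] jig [ 69.8 143.5]
```

```bash
cat >> h.py <<'E'
from scipy.spatial.transform import Rotation as Ro
def go(s,xyz,yawy=None):
    R=Ro.from_rotvec(s["ee_rot"]).as_matrix()
    sl=R.T@(np.array(xyz)-s["position"])*1e3
    y=np.arctan2(R[1,1],R[0,1]);
    r=0 if yawy is None else -((yawy-y+np.pi)%(2*np.pi)-np.pi)
    print("pos",s["position"].round(4),"yawy",round(y,4),"tilt",R[:,2].round(3),"slide",sl.round(1),"roll",round(r,3))
E
python3 - <<'E'
from h import *
from cell import arm
go(arm.observe(),[.482,.008,.16],.58)
E
```

```text
pos [ 0.1951 -0.5934  0.2261] yawy -1.253 tilt [-0.     0.001 -1.   ] slide [ 460.4 -481.5   66.7] roll -1.833
```

>>> jog_arm([
  {"slide": [23,-24,0],"roll": -0.092,"gripper": 1},
  {"slide": [46,-48,0],"roll": -0.183,"gripper": 1},
  {"slide": [69,-72,0],"roll": -0.275,"gripper": 1},
  {"slide": [92,-96,0],"roll": -0.367,"gripper": 1},
  {"slide": [115,-120,0],"roll": -0.458,"gripper": 1},
  {"slide": [138,-144,0],"roll": -0.55,"gripper": 1},
  {"slide": [161,-168,0],"roll": -0.642,"gripper": 1},
  {"slide": [184,-192,0],"roll": -0.733,"gripper": 1},
  {"slide": [207,-216,0],"roll": -0.825,"gripper": 1},
  {"slide": [230,-240,0],"roll": -0.917,"gripper": 1},
])

```text
clock: 0.98
position: [0.339, -0.2923, 0.2267]
ee_rot: [2.558, 1.824, -0.0]
force: [0.9, -0.4, 0.7]
width: 1.0
```

```bash
python3 - <<'E'
from h import *
from cell import arm
s=arm.observe();go(s,[.482,.008,.16],.58);print(s["joints"].round(2))
E
```

```text
pos [ 0.339  -0.2923  0.2267] yawy -0.3317 tilt [-0. -0. -1.] slide [330.5  37.4  66.6] roll -0.912
[ 0.86  0.17 -0.31  1.96  0.06  1.02  0.19]
```

>>> jog_arm([
  {"slide": [36,4,0],"roll": -0.1,"gripper": 1},
  {"slide": [72,8,0],"roll": -0.2,"gripper": 1},
  {"slide": [109,12,0],"roll": -0.3,"gripper": 1},
  {"slide": [145,16,5],"roll": -0.4,"gripper": 1},
  {"slide": [181,20,10],"roll": -0.5,"gripper": 1},
  {"slide": [217,24,20],"roll": -0.6,"gripper": 1},
  {"slide": [254,28,30],"roll": -0.7,"gripper": 1},
  {"slide": [290,32,40],"roll": -0.8,"gripper": 1},
  {"slide": [330,37,55],"roll": -0.912,"gripper": 1},
  {"slide": [330,37,65],"roll": -0.912,"gripper": 1},
])

```text
clock: 1.82
position: [0.485, 0.013, 0.1615]
ee_rot: [1.48, 2.771, 0.009]
force: [0.2, 0.5, 0.6]
width: 1.0
```

```bash
python3 - <<'E'
from h import *
from cell import arm
s=arm.observe();go(s,[.482,.008,.16],.58);print(s["joints"].round(2))
im=arm.get_image("wrist");im["s"]=s;pickle.dump(im,open("w1.pkl","wb"));cv2.imwrite("pics/w1.png",im["frame"])
E
```

```text
pos [0.485  0.013  0.1615] yawy 0.5898 tilt [ 0.003  0.005 -1.   ] slide [-2.5 -5.3  1.5] roll 0.01
[ 0.37  0.35 -0.64  1.95  0.26  0.91  0.19]
```

View pics/w1.png

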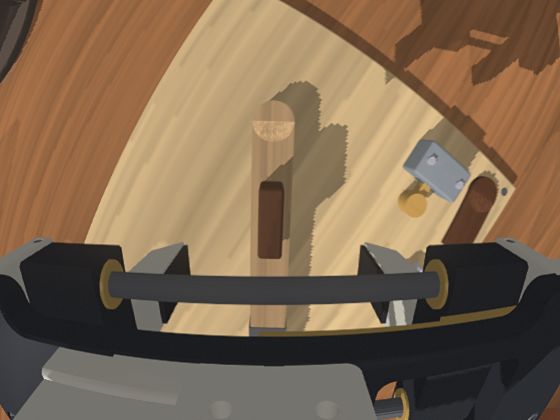

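```bash
cat >> h.py <<'E'
def wray(im,u,v,z):
    K=im["intrinsics"];s=im["s"];H=np.array(im["hand_eye"])
    a=np.array([u-K[0,2],v-K[1,2]])/K[0,0];r=np.hypot(*a)
    d=np.append(a/r*np.sin(r),np.cos(r)) if r>1e-9 else np.array([0,0,1.])
    R=Ro.from_rotvec(s["ee_rot"]).as_matrix()
    c=s["position"]+R@H[:3,3];d=R@H[:3,:3]@d
    return c+d*(z-c[2])/d[2]
E
python3 - <<'E'
from h import *
im=pickle.load(open("w1.pkl","rb"))
f=im["frame"][90:340,220:500];cv2.imwrite("pics/w1z.png",cv2.resize(f,None,fx=2.4,fy=2.4,interpolation=cv2.INTER_CUBIC))
E
```

```text
(no output)
```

View pics/w1z.png

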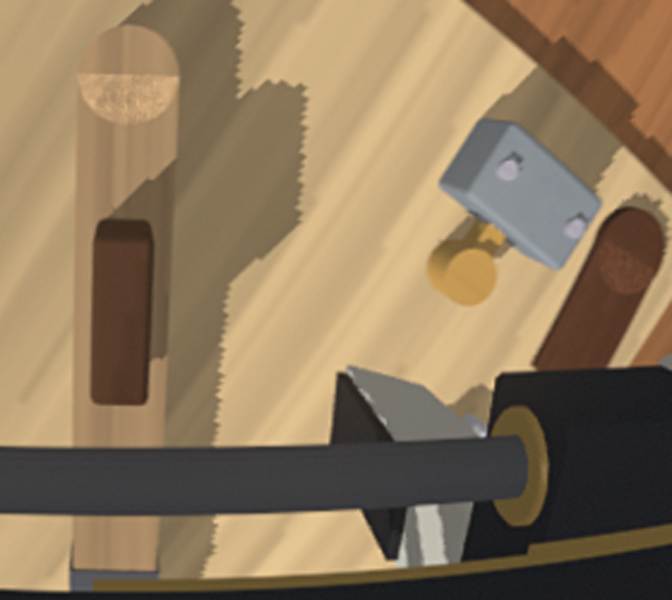

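```bash
python3 - <<'E'
from h import *
from cell import arm
im=pickle.load(open("w1.pkl","rb"))
w=lambda u,v,z:wray(im,(u+.5)/2.4+219.5,(v+.5)/2.4+89.5,z)
G=np.array([w(u,v,.075) for u,v in [(94,237),(152,237),(148,404),(92,403)]])
print(G.round(4),G.mean(0).round(4));v=G[0]+G[1]-G[2]-G[3];print("dir",np.arctan2(v[1],v[0]),np.linalg.norm(v)/2)
A=[w(77,120,.039),w(178,120,.039),w(75,540,.039),w(160,540,.039)]
v=A[0]+A[1]-A[2]-A[3];print("strip dir",np.arctan2(v[1],v[0]),np.linalg.norm(A[0]-A[1]),np.linalg.norm(A[2]-A[3]))
print("tip",w(128,26,.039),"plunger",w(467,275,.035))
go(arm.observe(),[*G.mean(0)[:2],.044],.58)
E
```

```text
[[ 0.463   0.0262  0.075 ]
 [ 0.4784  0.0365  0.075 ]
 [ 0.5097 -0.0118  0.075 ]
 [ 0.4937 -0.0221  0.075 ]] [0.4862 0.0072 0.075 ]
dir 2.141228724377796 0.05743027542975868
strip dir 2.1359579964165567 0.03610955561039075 0.03596854791067256
tip [0.43334513 0.09016549 0.039     ] plunger [0.59733997 0.08985281 0.035     ]
pos [0.4826 0.0096 0.1593] yawy 0.5833 tilt [-0.002  0.003 -1.   ] slide [ -4.4   1.7 115.3] roll 0.003
```

>>> jog_arm([
  {"slide": [-1,0.5,12],"roll": 0.01,"gripper": 1},
  {"slide": [-2,1,24],"roll": 0.014,"gripper": 1},
  {"slide": [-4,1.2,38],"roll": 0.014,"gripper": 1},
  {"slide": [-4,1.2,52],"roll": 0.014,"gripper": 1},
  {"slide": [-4,1.2,66],"roll": 0.014,"gripper": 1},
  {"slide": [-4,1.2,80],"roll": 0.014,"gripper": 1},
  {"slide": [-4,1.2,94],"roll": 0.014,"gripper": 1},
  {"slide": [-4,1.2,105],"roll": 0.014,"gripper": 0.8},
  {"slide": [-4,1.2,113],"roll": 0.014,"gripper": 0.6},
  {"slide": [-4,1.2,115],"roll": 0.014,"gripper": 0.5},
], newtons=20)

```text
clock: 2.7
position: [0.485, 0.0021, 0.0457]
ee_rot: [-1.519, -2.748, 0.002]
force: [0.7, 0.1, 0.7]
width: 0.832
```

```bash
python3 - <<'E'
from h import *
from cell import arm
s=arm.observe();go(s,[.4858,.007,.044],.569);print(s["force"],s["width"])
im=arm.get_image("wrist");cv2.imwrite("pics/w2.png",im["frame"])
E
```

```text
pos [0.485  0.0021 0.0457] yawy 0.5609 tilt [-0.002 -0.    -1.   ] slide [3.7 3.3 1.7] roll -0.008
[0.69582726 0.09644791 0.7412066 ] 0.8321185402660087
```

View pics/w2.png

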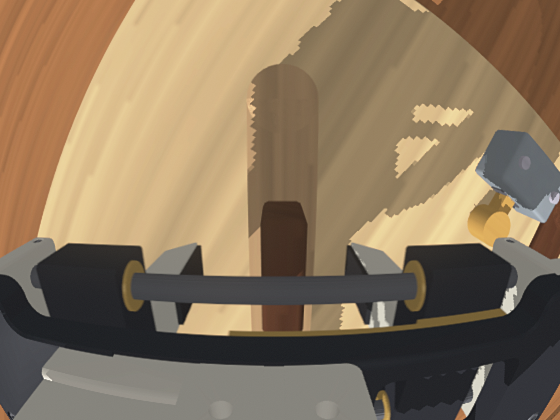

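>>> jog_arm([
  {"slide": [2,2,0.5],"roll": -0.004,"gripper": 0.5},
  {"slide": [3.5,3,1],"roll": -0.008,"gripper": 0.5},
  {"slide": [3.5,3,1],"roll": -0.008,"gripper": 0.4},
  {"slide": [3.5,3,1],"roll": -0.008,"gripper": 0.3},
  {"slide": [3.5,3,1],"roll": -0.008,"gripper": 0.2},
  {"slide": [3.5,3,1],"roll": -0.008,"gripper": 0.1},
  {"slide": [3.5,3,1],"roll": -0.008,"gripper": 0.1},
  {"slide": [3.5,3,1],"roll": -0.008,"gripper": 0.1},
  {"slide": [3.5,3,1],"roll": -0.008,"gripper": 0.1},
  {"slide": [3.5,3,1],"roll": -0.008,"gripper": 0.1},
], newtons=25)

```text
clock: 3.58
position: [0.4864, 0.0073, 0.0458]
ee_rot: [1.507, 2.756, -0.0]
force: [-0.8, -0.5, 0.6]
width: 0.217
```

```bash
cat > look.py <<'E'
from h import *
from cell import arm
import sys
s=arm.observe();go(s,s["position"]);print(s["clock"],"F",s["force"].round(2),"M",s["ft_torque"].round(3),"w",round(s["width"],3))
if len(sys.argv)>1:
    n=sys.argv[1];d={}
    for c in ["top","scene"]:
        im=arm.get_image(c);d[c]=im
    pickle.dump(d,open(n+".pkl","wb"))
    f=d["top"]["frame"][125:345,195:445];cv2.imwrite(f"pics/{n}t.png",cv2.resize(f,None,fx=2.7,fy=2.7,interpolation=cv2.INTER_CUBIC)) 
    f=d["scene"]["frame"][110:310,100:400];cv2.imwrite(f"pics/{n}s.png",cv2.resize(f,None,fx=2.6,fy=2.6,interpolation=cv2.INTER_CUBIC))
E
python3 look.py a3
```

```text
pos [0.4864 0.0073 0.0458] yawy 0.5698 tilt [ 0. -0. -1.] slide [0. 0. 0.] roll 0
3.5833 F [-0.84 -0.53  0.62] M [-0.033 -0.114  0.011] w 0.217
```

View pics/a3t.png

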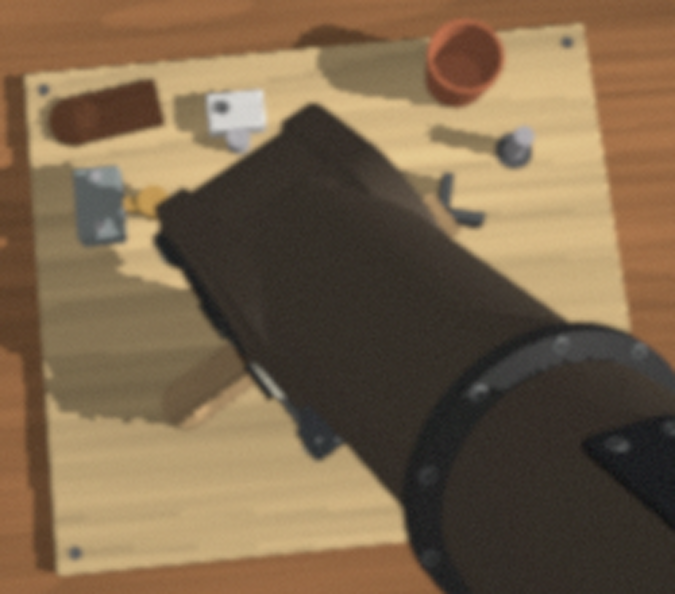

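View pics/a3s.png

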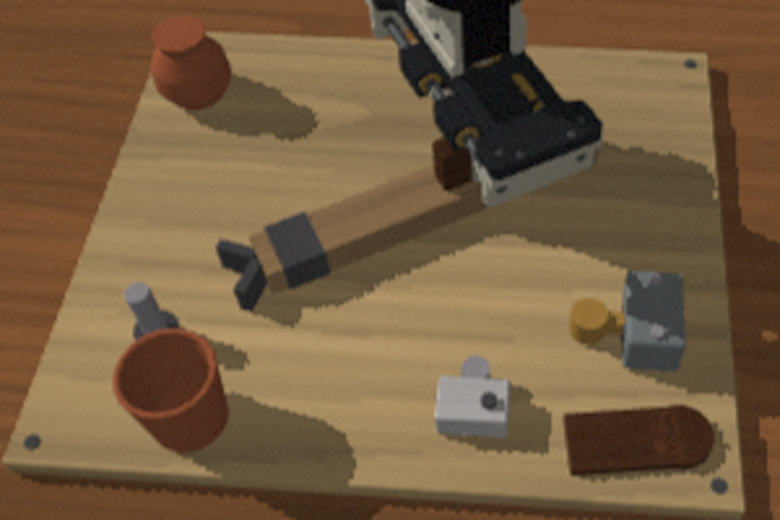

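>>> jog_arm([
  {"slide": [-5,1,0],"roll": 0,"gripper": 0.1},
  {"slide": [-10,2,0],"roll": 0,"gripper": 0.1},
  {"slide": [-15,3,0],"roll": 0,"gripper": 0.1},
  {"slide": [-20,4,0],"roll": 0,"gripper": 0.1},
  {"slide": [-25,5,0],"roll": 0,"gripper": 0.1},
  {"slide": [-30,6,0],"roll": 0,"gripper": 0.1},
  {"slide": [-35,7,0],"roll": 0,"gripper": 0.1},
  {"slide": [-40,7,0],"roll": 0,"gripper": 0.1},
  {"slide": [-42,7,0],"roll": 0,"gripper": 0.1},
  {"slide": [-42,7,0],"roll": 0,"gripper": 0.1},
], newtons=30)

```text
clock: 4.52
position: [0.5157, -0.0251, 0.0458]
ee_rot: [1.508, 2.755, 0.0]
force: [1.5, -1.1, 1.4]
width: 0.217
```

```bash
python3 look.py a4
```

```text
pos [ 0.5157 -0.0251  0.0458] yawy 0.569 tilt [ 0.001 -0.    -1.   ] slide [0. 0. 0.] roll 0
4.5167 F [ 1.46 -1.11  1.37] M [-0.213 -0.311 -0.024] w 0.217
```

View pics/a4t.png

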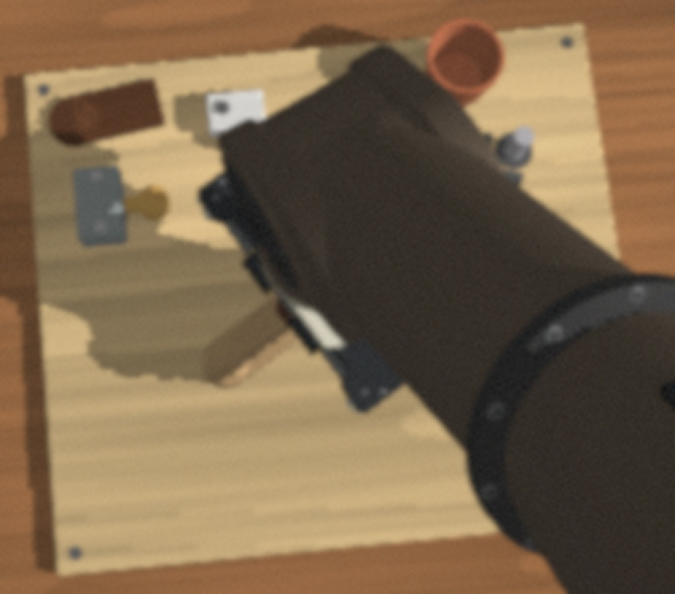

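View pics/a4s.png

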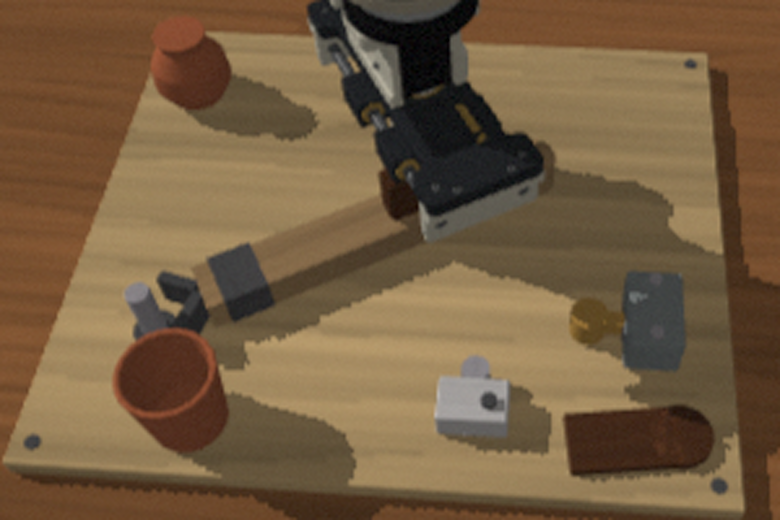

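>>> jog_arm([
  {"slide": [-1,0,0],"roll": 0,"gripper": 0.1},
  {"slide": [-2,0,0],"roll": 0,"gripper": 0.1},
  {"slide": [-3,0,0],"roll": 0,"gripper": 0.1},
  {"slide": [-4,0,0],"roll": 0,"gripper": 0.1},
  {"slide": [-5,0,0],"roll": 0,"gripper": 0.1},
  {"slide": [-6,0,0],"roll": 0,"gripper": 0.1},
  {"slide": [-7,0,0],"roll": 0,"gripper": 0.1},
  {"slide": [-8,0,0],"roll": 0,"gripper": 0.1},
  {"slide": [-9,0,0],"roll": 0,"gripper": 0.1},
  {"slide": [-10,0,0],"roll": 0,"gripper": 0.1},
])

```text
clock: 5.45
position: [0.5204, -0.0327, 0.0457]
ee_rot: [-1.507, -2.756, 0.0]
force: [-1.8, 2.6, 4.8]
width: 0.215
```

```bash
python3 look.py a5
```

```text
pos [ 0.5204 -0.0327  0.0457] yawy 0.57 tilt [-0.  0. -1.] slide [0. 0. 0.] roll 0
5.45 F [-1.83  2.58  4.78] M [ 0.564  0.339 -0.026] w 0.215
```

View pics/a5s.png

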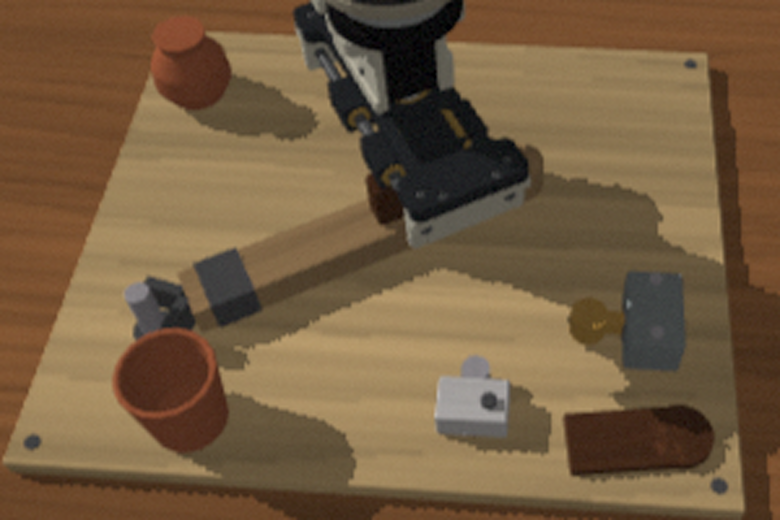

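>>> jog_arm([
  {"slide": [-0.5,0,-0.3],"roll": 0,"gripper": 0.1},
  {"slide": [-1,0,-0.5],"roll": 0,"gripper": 0.1},
  {"slide": [-1.5,0,-0.5],"roll": 0,"gripper": 0.1},
  {"slide": [-2,0,-0.5],"roll": 0,"gripper": 0.1},
  {"slide": [-2.5,0,-0.5],"roll": 0,"gripper": 0.1},
  {"slide": [-3,0,-0.5],"roll": 0,"gripper": 0.1},
  {"slide": [-3.5,0,-0.5],"roll": 0,"gripper": 0.1},
  {"slide": [-4,0,-0.5],"roll": 0,"gripper": 0.1},
  {"slide": [-4,0,-0.5],"roll": 0,"gripper": 0.1},
  {"slide": [-4,0,-0.5],"roll": 0,"gripper": 0.1},
])

```text
clock: 6.38
position: [0.5225, -0.0361, 0.0462]
ee_rot: [1.507, 2.756, -0.0]
force: [-0.8, -0.1, -2.1]
width: 0.218
```

```bash
python3 look.py a6
```

```text
pos [ 0.5225 -0.0361  0.0462] yawy 0.5699 tilt [-0. -0. -1.] slide [0. 0. 0.] roll 0
6.3833 F [-0.83 -0.14 -2.12] M [ 0.091 -0.116 -0.026] w 0.218
```

View pics/a6s.png

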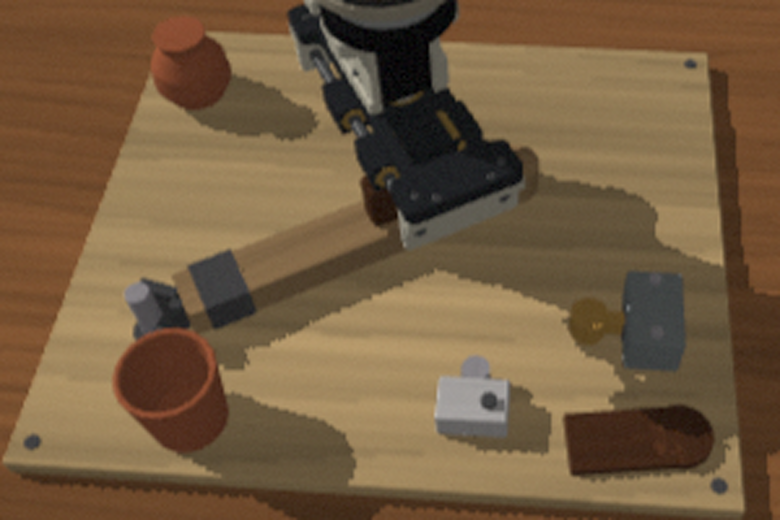

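>>> jog_arm([
  {"slide": [-0.3,0,0],"roll": 0,"gripper": 0.1},
  {"slide": [-0.6,0,0],"roll": 0,"gripper": 0.1},
  {"slide": [-0.9,0,0],"roll": 0,"gripper": 0.1},
  {"slide": [-1.2,0,0],"roll": 0,"gripper": 0.1},
  {"slide": [-1.5,0,0],"roll": 0,"gripper": 0.1},
  {"slide": [-1.8,0,0],"roll": 0,"gripper": 0.1},
  {"slide": [-2.1,0,0],"roll": 0,"gripper": 0.1},
  {"slide": [-2.4,0,0],"roll": 0,"gripper": 0.1},
  {"slide": [-2.5,0,0],"roll": 0,"gripper": 0.1},
  {"slide": [-2.5,0,0],"roll": 0,"gripper": 0.1},
])

```text
clock: 7.32
position: [0.5239, -0.0382, 0.0462]
ee_rot: [1.507, 2.756, -0.0]
force: [-0.0, -0.3, -1.8]
width: 0.214
```

```bash
python3 look.py a7
```

```text
pos [ 0.5239 -0.0382  0.0462] yawy 0.5699 tilt [ 0. -0. -1.] slide [0. 0. 0.] roll 0
7.3167 F [-0.03 -0.35 -1.78] M [ 0.011 -0.142 -0.008] w 0.214
```

View pics/a7s.png

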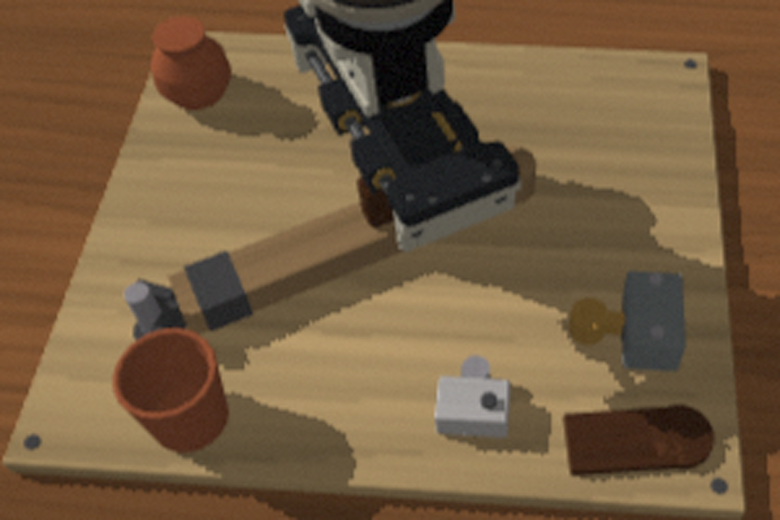

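>>> jog_arm([
  {"slide": [-0.3,0,0],"roll": 0,"gripper": 0.1},
  {"slide": [-0.6,0,0],"roll": 0,"gripper": 0.1},
  {"slide": [-0.9,0,0],"roll": 0,"gripper": 0.1},
  {"slide": [-1.2,0,0],"roll": 0,"gripper": 0.1},
  {"slide": [-1.5,0,0],"roll": 0,"gripper": 0.1},
  {"slide": [-1.8,0,0],"roll": 0,"gripper": 0.1},
  {"slide": [-2,0,0],"roll": 0,"gripper": 0.1},
  {"slide": [-2,0,0],"roll": 0,"gripper": 0.1},
  {"slide": [-2,0,0],"roll": 0,"gripper": 0.1},
  {"slide": [-2,0,0],"roll": 0,"gripper": 0.1},
])

```text
clock: 8.25
position: [0.5249, -0.0398, 0.0462]
ee_rot: [1.507, 2.756, -0.0]
force: [0.2, 0.2, -1.5]
width: 0.218
```

```bash
python3 look.py
```

```text
pos [ 0.5249 -0.0398  0.0462] yawy 0.5699 tilt [ 0. -0. -1.] slide [0. 0. 0.] roll 0
8.25 F [ 0.24  0.24 -1.52] M [ 0.085 -0.112 -0.039] w 0.218
```

>>> jog_arm([
  {"slide": [-0.2,0,0],"roll": 0,"gripper": 0.1},
  {"slide": [-0.4,0,0],"roll": 0,"gripper": 0.1},
  {"slide": [-0.6,0,0],"roll": 0,"gripper": 0.1},
  {"slide": [-0.8,0,0],"roll": 0,"gripper": 0.1},
  {"slide": [-1,0,0],"roll": 0,"gripper": 0.1},
  {"slide": [-1.2,0,0],"roll": 0,"gripper": 0.1},
  {"slide": [-1.4,0,0],"roll": 0,"gripper": 0.1},
  {"slide": [-1.5,0,0],"roll": 0,"gripper": 0.1},
  {"slide": [-1.5,0,0],"roll": 0,"gripper": 0.1},
  {"slide": [-1.5,0,0],"roll": 0,"gripper": 0.1},
])

```text
clock: 9.08
position: [0.5257, -0.0411, 0.0462]
ee_rot: [-1.507, -2.756, 0.0]
force: [0.1, 0.6, -1.6]
width: 0.217
```

```bash
python3 look.py
```

```text
pos [ 0.5257 -0.0411  0.0462] yawy 0.57 tilt [-0. -0. -1.] slide [0. 0. 0.] roll 0
9.0833 F [ 0.05  0.58 -1.62] M [ 0.158 -0.072  0.044] w 0.217
```

>>> jog_arm([
  {"slide": [-0.2,0,0],"roll": 0,"gripper": 0.1},
  {"slide": [-0.4,0,0],"roll": 0,"gripper": 0.1},
  {"slide": [-0.6,0,0],"roll": 0,"gripper": 0.1},
  {"slide": [-0.8,0,0],"roll": 0,"gripper": 0.1},
  {"slide": [-1,0,0],"roll": 0,"gripper": 0.1},
  {"slide": [-1,0,0],"roll": 0,"gripper": 0.1},
  {"slide": [-1,0,0],"roll": 0,"gripper": 0.1},
  {"slide": [-1,0,0],"roll": 0,"gripper": 0.1},
  {"slide": [-1,0,0],"roll": 0,"gripper": 0.1},
  {"slide": [-1,0,0],"roll": 0,"gripper": 0.1},
])

```text
clock: 9.92
position: [0.5262, -0.0416, 0.0462]
ee_rot: [-1.507, -2.756, -0.0]
force: [-1.1, 3.4, -0.6]
width: 0.218
```

```bash
python3 look.py a8; python3 - <<'E'
import cv2,pickle
d=pickle.load(open("a8.pkl","rb"));f=d["scene"]["frame"][205:255,140:220]
cv2.imwrite("pics/a8z.png",cv2.resize(f,None,fx=8,fy=8,interpolation=cv2.INTER_CUBIC))
E
```

```text
pos [ 0.5262 -0.0416  0.0462] yawy 0.5702 tilt [-0.  0. -1.] slide [0. 0. 0.] roll 0
9.9167 F [-1.14  3.41 -0.55] M [1.016 0.206 0.223] w 0.218
```

View pics/a8z.png

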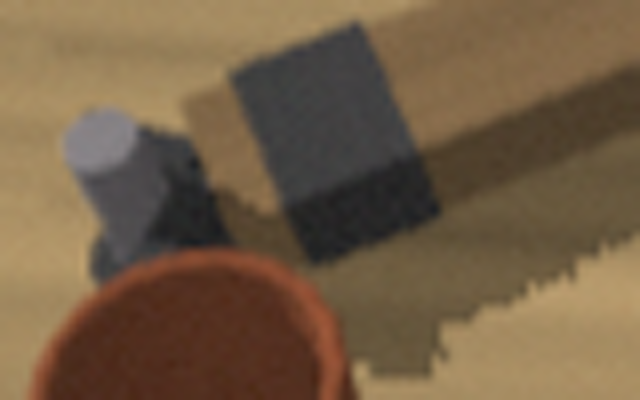

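>>> jog_arm([
  {"slide": [0,0.2,0],"roll": 0,"gripper": 0.1},
  {"slide": [-0.1,0.4,0],"roll": 0,"gripper": 0.1},
  {"slide": [-0.2,0.5,0],"roll": 0,"gripper": 0.1},
  {"slide": [-0.3,0.5,0],"roll": 0,"gripper": 0.1},
  {"slide": [-0.3,0.5,0],"roll": 0,"gripper": 0.1},
  {"slide": [-0.3,0.5,0],"roll": 0,"gripper": 0.1},
  {"slide": [-0.3,0.5,0],"roll": 0,"gripper": 0.1},
  {"slide": [-0.3,0.5,0],"roll": 0,"gripper": 0.1},
  {"slide": [-0.3,0.5,0],"roll": 0,"gripper": 0.1},
  {"slide": [-0.3,0.5,0],"roll": 0,"gripper": 0.1},
])

```text
clock: 10.85
position: [0.5268, -0.0418, 0.0462]
ee_rot: [-1.507, -2.756, -0.0]
force: [-2.5, 4.2, -0.9]
width: 0.215
```

```bash
cat >> look.py <<'E'
R=Ro.from_rotvec(s["ee_rot"]).as_matrix();print("F tool",(R.T@s["force"]).round(2),"M tool",(R.T@s["ft_torque"]).round(3))
E
python3 look.py
```

```text
pos [ 0.5268 -0.0418  0.0462] yawy 0.57 tilt [-0.  0. -1.] slide [0. 0. 0.] roll 0
10.85 F [-2.51  4.23 -0.86] M [1.197 0.244 0.232] w 0.215
F tool [4.91 0.17 0.86] M tool [-0.44   1.14  -0.232]
```

>>> jog_arm([
  {"slide": [0,0.1,0],"roll": 0,"gripper": 0.1},
  {"slide": [0,0.2,0],"roll": 0,"gripper": 0.1},
  {"slide": [0,0.3,0],"roll": 0,"gripper": 0.1},
  {"slide": [0,0.4,0],"roll": 0,"gripper": 0.1},
  {"slide": [0,0.5,0],"roll": 0,"gripper": 0.1},
  {"slide": [0,0.6,0],"roll": 0,"gripper": 0.1},
  {"slide": [0,0.7,0],"roll": 0,"gripper": 0.1},
  {"slide": [0,0.8,0],"roll": 0,"gripper": 0.1},
  {"slide": [0,0.8,0],"roll": 0,"gripper": 0.1},
  {"slide": [0,0.8,0],"roll": 0,"gripper": 0.1},
])

```text
clock: 11.68
position: [0.5272, -0.0416, 0.0461]
ee_rot: [-1.508, -2.756, 0.001]
force: [-2.5, 5.4, -2.1]
width: 0.215
```

```bash
python3 look.py
```

```text
pos [ 0.5272 -0.0416  0.0461] yawy 0.5696 tilt [-0.001 -0.    -1.   ] slide [0. 0. 0.] roll 0
11.6833 F [-2.47  5.43 -2.07] M [1.138 0.403 0.135] w 0.215
F tool [5.91 0.85 2.07] M tool [-0.274  1.175 -0.136]
```

>>> jog_arm([
  {"slide": [-0.02,2.7,0],"roll": 0.015,"gripper": 0.1},
  {"slide": [-0.08,5.4,0],"roll": 0.03,"gripper": 0.1},
  {"slide": [-0.18,8.1,0],"roll": 0.045,"gripper": 0.1},
  {"slide": [-0.32,10.8,0],"roll": 0.06,"gripper": 0.1},
  {"slide": [-0.51,13.5,0],"roll": 0.075,"gripper": 0.1},
  {"slide": [-0.73,16.2,0],"roll": 0.09,"gripper": 0.1},
  {"slide": [-0.99,18.9,0],"roll": 0.105,"gripper": 0.1},
  {"slide": [-1.3,21.5,0],"roll": 0.12,"gripper": 0.1},
  {"slide": [-1.3,21.5,0],"roll": 0.12,"gripper": 0.1},
  {"slide": [-1.3,21.5,0],"roll": 0.12,"gripper": 0.1},
])

```text
clock: 12.52
position: [0.5464, -0.031, 0.0462]
ee_rot: [-1.67, -2.661, 0.0]
force: [-2.1, 3.5, -2.2]
width: 0.214
```

```bash
python3 look.py a9; python3 - <<'E'
import cv2,pickle
d=pickle.load(open("a9.pkl","rb"));f=d["scene"]["frame"][205:255,140:220]
cv2.imwrite("pics/a9z.png",cv2.resize(f,None,fx=8,fy=8,interpolation=cv2.INTER_CUBIC))
E
```

```text
pos [ 0.5464 -0.031   0.0462] yawy 0.4499 tilt [-0. -0. -1.] slide [0. 0. 0.] roll 0
12.5167 F [-2.06  3.49 -2.22] M [1.071 0.383 0.033] w 0.214
F tool [ 4.04 -0.33  2.22] M tool [-0.121  1.131 -0.033]
```

View pics/a9z.png

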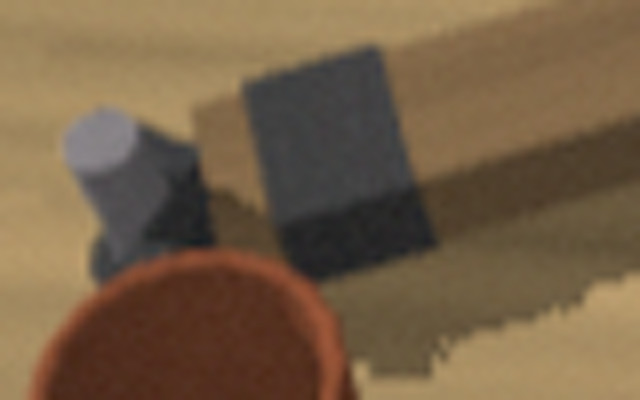

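View pics/a9t.png

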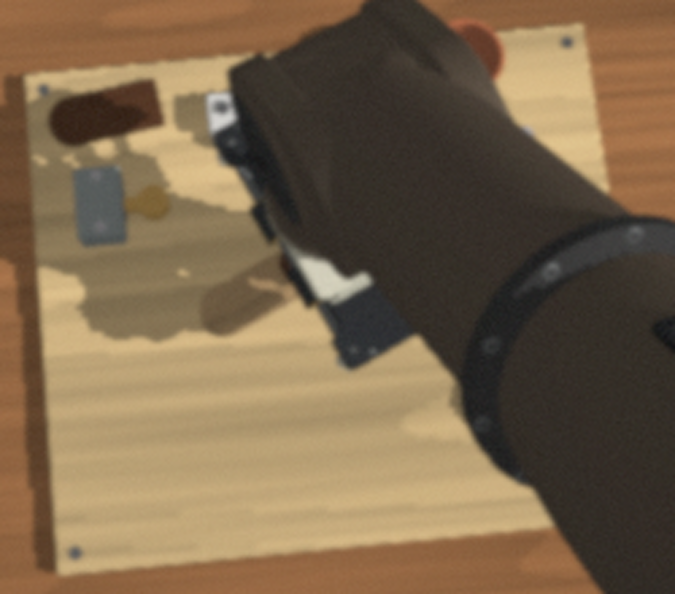

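>>> jog_arm([
  {"slide": [-0.1,2.7,0],"roll": 0.015,"gripper": 0.1},
  {"slide": [-0.2,5.4,0],"roll": 0.03,"gripper": 0.1},
  {"slide": [-0.3,8.1,0],"roll": 0.045,"gripper": 0.1},
  {"slide": [-0.45,10.8,0],"roll": 0.06,"gripper": 0.1},
  {"slide": [-0.65,13.5,0],"roll": 0.075,"gripper": 0.1},
  {"slide": [-0.9,16.2,0],"roll": 0.09,"gripper": 0.1},
  {"slide": [-1.15,18.9,0],"roll": 0.105,"gripper": 0.1},
  {"slide": [-1.45,21.5,0],"roll": 0.12,"gripper": 0.1},
  {"slide": [-1.45,21.5,0],"roll": 0.12,"gripper": 0.1},
  {"slide": [-1.45,21.5,0],"roll": 0.12,"gripper": 0.1},
])

```text
clock: 13.45
position: [0.5664, -0.0228, 0.0462]
ee_rot: [1.826, 2.556, 0.0]
force: [-2.1, 4.8, -0.7]
width: 0.213
```

```bash
python3 look.py
```

```text
pos [ 0.5664 -0.0228  0.0462] yawy 0.3304 tilt [ 0.  0. -1.] slide [0. 0. 0.] roll 0
13.45 F [-2.06  4.82 -0.73] M [1.23  0.194 0.065] w 0.213
F tool [ 5.23 -0.38  0.73] M tool [-0.216  1.227 -0.065]
```

>>> jog_arm([
  {"slide": [-0.02,2.7,0],"roll": 0.015,"gripper": 0.1},
  {"slide": [-0.08,5.4,0],"roll": 0.03,"gripper": 0.1},
  {"slide": [-0.18,8.1,0],"roll": 0.045,"gripper": 0.1},
  {"slide": [-0.32,10.8,0],"roll": 0.06,"gripper": 0.1},
  {"slide": [-0.51,13.5,0],"roll": 0.075,"gripper": 0.1},
  {"slide": [-0.73,16.2,0],"roll": 0.09,"gripper": 0.1},
  {"slide": [-0.99,18.9,0],"roll": 0.105,"gripper": 0.1},
  {"slide": [-1.3,21.5,0],"roll": 0.12,"gripper": 0.1},
  {"slide": [-1.3,21.5,0],"roll": 0.12,"gripper": 0.1},
  {"slide": [-1.3,21.5,0],"roll": 0.12,"gripper": 0.1},
])

```text
clock: 14.28
position: [0.5873, -0.0171, 0.0462]
ee_rot: [1.976, 2.442, 0.0]
force: [-1.0, 6.2, -2.0]
width: 0.215
```

```bash
python3 look.py b1;python3 - <<'E'
import cv2,pickle
d=pickle.load(open("b1.pkl","rb"));f=d["scene"]["frame"][190:280,140:360]
cv2.imwrite("pics/b1z.png",cv2.resize(f,None,fx=3.6,fy=3.6,interpolation=cv2.INTER_CUBIC))
E
```

```text
pos [ 0.5873 -0.0171  0.0462] yawy 0.2101 tilt [ 0.  0. -1.] slide [0. 0. 0.] roll 0
14.2833 F [-1.    6.2  -2.03] M [1.246 0.047 0.087] w 0.215
F tool [6.27 0.32 2.03] M tool [-0.213  1.228 -0.086]
```

View pics/b1z.png

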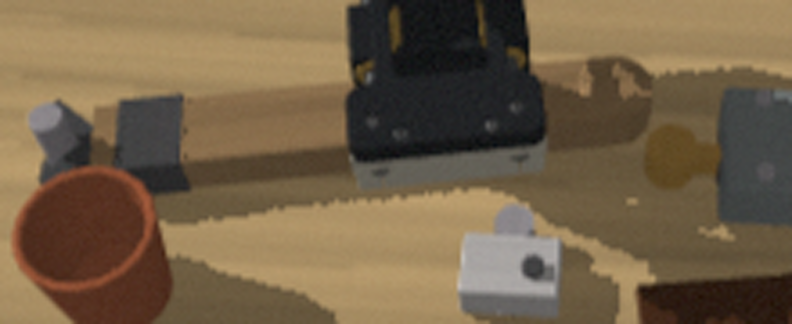

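>>> jog_arm([
  {"slide": [0.05,2.3,0],"roll": 0.013,"gripper": 0.1},
  {"slide": [0.1,4.7,0],"roll": 0.026,"gripper": 0.1},
  {"slide": [0.1,7.0,0],"roll": 0.039,"gripper": 0.1},
  {"slide": [0,9.4,0],"roll": 0.052,"gripper": 0.1},
  {"slide": [-0.1,11.7,0],"roll": 0.065,"gripper": 0.1},
  {"slide": [-0.25,14,0],"roll": 0.078,"gripper": 0.1},
  {"slide": [-0.45,16.4,0],"roll": 0.091,"gripper": 0.1},
  {"slide": [-0.7,18.7,0],"roll": 0.104,"gripper": 0.1},
  {"slide": [-0.7,18.7,0],"roll": 0.104,"gripper": 0.1},
  {"slide": [-0.7,18.7,0],"roll": 0.104,"gripper": 0.1},
])

```text
clock: 15.22
position: [0.6059, -0.0142, 0.0461]
ee_rot: [2.101, 2.335, 0.0]
force: [-0.9, 3.2, -4.2]
width: 0.215
```

```bash
python3 look.py
```

```text
pos [ 0.6059 -0.0142  0.0461] yawy 0.1054 tilt [ 0.001 -0.    -1.   ] slide [0. 0. 0.] roll 0
15.2167 F [-0.9   3.21 -4.17] M [ 0.779 -0.082  0.039] w 0.215
F tool [ 3.29 -0.56  4.17] M tool [-0.164  0.766 -0.039]
```

>>> jog_arm([
  {"slide": [0,0.9,0.1],"roll": 0.005,"gripper": 0.1},
  {"slide": [0,1.8,0.2],"roll": 0.01,"gripper": 0.1},
  {"slide": [0,2.7,0.2],"roll": 0.015,"gripper": 0.1},
  {"slide": [0,3.6,0.2],"roll": 0.02,"gripper": 0.1},
  {"slide": [-0.05,4.5,0.2],"roll": 0.025,"gripper": 0.1},
  {"slide": [-0.1,5.4,0.2],"roll": 0.03,"gripper": 0.1},
  {"slide": [-0.1,6.3,0.2],"roll": 0.035,"gripper": 0.1},
  {"slide": [-0.1,6.7,0.2],"roll": 0.037,"gripper": 0.1},
  {"slide": [-0.1,6.7,0.2],"roll": 0.037,"gripper": 0.1},
  {"slide": [-0.1,6.7,0.2],"roll": 0.037,"gripper": 0.1},
])

```text
clock: 16.05
position: [0.6126, -0.0136, 0.0461]
ee_rot: [2.143, 2.296, 0.001]
force: [0.6, 1.0, -3.2]
width: 0.216
```

```bash
python3 look.py b2;python3 - <<'E'
import cv2,pickle
d=pickle.load(open("b2.pkl","rb"));f=d["scene"]["frame"][190:280,140:360]
cv2.imwrite("pics/b2z.png",cv2.resize(f,None,fx=3.6,fy=3.6,interpolation=cv2.INTER_CUBIC))
E
```

```text
pos [ 0.6126 -0.0136  0.0461] yawy 0.0687 tilt [ 0.001 -0.    -1.   ] slide [0. 0. 0.] roll 0
16.05 F [ 0.64  0.99 -3.2 ] M [ 0.345 -0.209  0.004] w 0.216
F tool [0.94 0.71 3.2 ] M tool [-0.232  0.33  -0.004]
```

View pics/b2z.png

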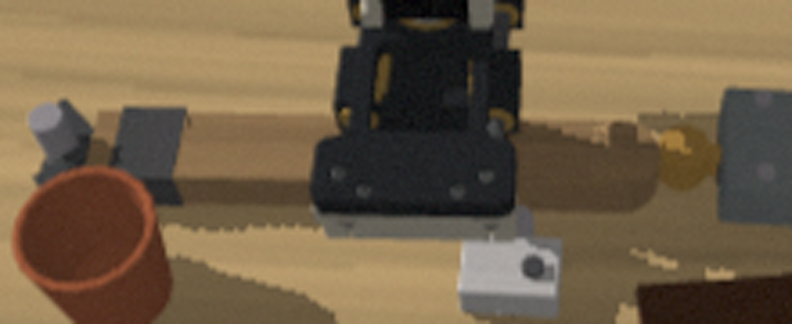

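>>> jog_arm([
  {"slide": [0,0.3,0],"roll": 0.0017,"gripper": 0.1},
  {"slide": [0,0.6,0],"roll": 0.0033,"gripper": 0.1},
  {"slide": [0,0.9,0],"roll": 0.005,"gripper": 0.1},
  {"slide": [-0.1,1.2,0],"roll": 0.0067,"gripper": 0.1},
  {"slide": [-0.1,1.5,0],"roll": 0.0083,"gripper": 0.1},
  {"slide": [-0.1,1.8,0],"roll": 0.01,"gripper": 0.1},
  {"slide": [-0.1,1.8,0],"roll": 0.01,"gripper": 0.1},
  {"slide": [-0.1,1.8,0],"roll": 0.01,"gripper": 0.1},
  {"slide": [-0.1,1.8,0],"roll": 0.01,"gripper": 0.1},
  {"slide": [-0.1,1.8,0],"roll": 0.01,"gripper": 0.1},
])

```text
clock: 16.98
position: [0.6142, -0.0135, 0.046]
ee_rot: [2.155, 2.286, 0.0]
force: [1.0, -0.4, -2.6]
width: 0.216
```

```bash
python3 look.py
```

```text
pos [ 0.6142 -0.0135  0.046 ] yawy 0.0588 tilt [ 0. -0. -1.] slide [0. 0. 0.] roll 0
16.9833 F [ 1.04 -0.42 -2.58] M [ 0.104 -0.342  0.11 ] w 0.216
F tool [-0.48  1.01  2.58] M tool [-0.347  0.084 -0.11 ]
```

>>> jog_arm([
  {"slide": [-0.1,0.3,0],"roll": 0.0017,"gripper": 0.1},
  {"slide": [-0.2,0.6,0],"roll": 0.0033,"gripper": 0.1},
  {"slide": [-0.3,0.9,0],"roll": 0.005,"gripper": 0.1},
  {"slide": [-0.4,1.2,0],"roll": 0.0067,"gripper": 0.1},
  {"slide": [-0.4,1.5,0],"roll": 0.0083,"gripper": 0.1},
  {"slide": [-0.4,1.8,0],"roll": 0.01,"gripper": 0.1},
  {"slide": [-0.4,1.8,0],"roll": 0.01,"gripper": 0.1},
  {"slide": [-0.4,1.8,0],"roll": 0.01,"gripper": 0.1},
  {"slide": [-0.4,1.8,0],"roll": 0.01,"gripper": 0.1},
  {"slide": [-0.4,1.8,0],"roll": 0.01,"gripper": 0.1},
])

```text
clock: 17.82
position: [0.616, -0.0134, 0.0461]
ee_rot: [2.166, 2.275, 0.001]
force: [1.8, 2.8, -1.2]
width: 0.221
```

```bash
python3 look.py
```

```text
pos [ 0.616  -0.0134  0.0461] yawy 0.0491 tilt [ 0.  0. -1.] slide [0. 0. 0.] roll 0
17.8167 F [ 1.84  2.76 -1.17] M [ 0.581 -0.433  0.006] w 0.221
F tool [2.67 1.97 1.17] M tool [-0.461  0.559 -0.006]
```

>>> jog_arm([
  {"slide": [0,0.3,0],"roll": 0.0017,"gripper": 0.1},
  {"slide": [0,0.6,0],"roll": 0.0033,"gripper": 0.1},
  {"slide": [0,0.9,0],"roll": 0.005,"gripper": 0.1},
  {"slide": [-0.1,1.2,0],"roll": 0.0067,"gripper": 0.1},
  {"slide": [-0.1,1.4,0],"roll": 0.0078,"gripper": 0.1},
  {"slide": [-0.1,1.5,0],"roll": 0.0083,"gripper": 0.1},
  {"slide": [-0.1,1.5,0],"roll": 0.0083,"gripper": 0.1},
  {"slide": [-0.1,1.5,0],"roll": 0.0083,"gripper": 0.1},
  {"slide": [-0.1,1.5,0],"roll": 0.0083,"gripper": 0.1},
  {"slide": [-0.1,1.5,0],"roll": 0.0083,"gripper": 0.1},
])

```text
clock: 18.65
position: [0.6175, -0.0134, 0.0461]
ee_rot: [-2.176, -2.266, -0.001]
force: [1.1, 5.3, -1.6]
width: 0.214
```

```bash
python3 look.py
```

```text
pos [ 0.6175 -0.0134  0.0461] yawy 0.0409 tilt [ 0.  0. -1.] slide [0. 0. 0.] roll 0
18.65 F [ 1.12  5.26 -1.58] M [ 1.013 -0.43   0.021] w 0.214
F tool [5.21 1.33 1.59] M tool [-0.471  0.995 -0.021]
```

>>> jog_arm([
  {"slide": [0.1,0.2,0],"roll": 0.001,"gripper": 0.1},
  {"slide": [0.2,0.4,0],"roll": 0.002,"gripper": 0.1},
  {"slide": [0.3,0.6,0],"roll": 0.0033,"gripper": 0.1},
  {"slide": [0.3,0.8,0],"roll": 0.0044,"gripper": 0.1},
  {"slide": [0.3,1.0,0],"roll": 0.0055,"gripper": 0.1},
  {"slide": [0.3,1.2,0],"roll": 0.0067,"gripper": 0.1},
  {"slide": [0.3,1.2,0],"roll": 0.0067,"gripper": 0.1},
  {"slide": [0.3,1.2,0],"roll": 0.0067,"gripper": 0.1},
  {"slide": [0.3,1.2,0],"roll": 0.0067,"gripper": 0.1},
  {"slide": [0.3,1.2,0],"roll": 0.0067,"gripper": 0.1},
])

```text
clock: 19.48
position: [0.6186, -0.0133, 0.046]
ee_rot: [2.183, 2.259, 0.0]
force: [2.2, 4.6, -1.2]
width: 0.216
```

```bash
python3 look.py
```

```text
pos [ 0.6186 -0.0133  0.046 ] yawy 0.0339 tilt [ 0.  0. -1.] slide [0. 0. 0.] roll 0
19.4833 F [ 2.17  4.56 -1.23] M [ 0.982 -0.568  0.066] w 0.216
F tool [4.49 2.32 1.23] M tool [-0.601  0.962 -0.066]
```

Still no stop contact (lateral pull +2 N from the plunger); continue.

>>> jog_arm([
  {"slide": [0.1,0.2,0],"roll": 0.001,"gripper": 0.1},
  {"slide": [0.1,0.4,0],"roll": 0.002,"gripper": 0.1},
  {"slide": [0.1,0.6,0],"roll": 0.0033,"gripper": 0.1},
  {"slide": [0.1,0.8,0],"roll": 0.0044,"gripper": 0.1},
  {"slide": [0.1,1.0,0],"roll": 0.0055,"gripper": 0.1},
  {"slide": [0.1,1.2,0],"roll": 0.0067,"gripper": 0.1},
  {"slide": [0.1,1.2,0],"roll": 0.0067,"gripper": 0.1},
  {"slide": [0.1,1.2,0],"roll": 0.0067,"gripper": 0.1},
  {"slide": [0.1,1.2,0],"roll": 0.0067,"gripper": 0.1},
  {"slide": [0.1,1.2,0],"roll": 0.0067,"gripper": 0.1},
])

```text
clock: 20.32
position: [0.6196, -0.0133, 0.046]
ee_rot: [-2.191, -2.251, 0.0]
force: [1.8, 4.2, 0.5]
width: 0.219
```

```bash
python3 look.py
```

```text
pos [ 0.6196 -0.0133  0.046 ] yawy 0.0272 tilt [-0. -0. -1.] slide [0. 0. 0.] roll 0
20.3167 F [1.79 4.17 0.47] M [ 0.821 -0.224  0.211] w 0.219
F tool [ 4.12  1.91 -0.47] M tool [-0.247  0.814 -0.211]
```

>>> jog_arm([
  {"slide": [0,0.2,0],"roll": 0.001,"gripper": 0.1},
  {"slide": [0,0.4,0],"roll": 0.002,"gripper": 0.1},
  {"slide": [0,0.6,0],"roll": 0.003,"gripper": 0.1},
  {"slide": [0,0.8,0],"roll": 0.004,"gripper": 0.1},
  {"slide": [0,0.8,0],"roll": 0.004,"gripper": 0.1},
  {"slide": [0,0.8,0],"roll": 0.004,"gripper": 0.1},
  {"slide": [0,0.8,0],"roll": 0.004,"gripper": 0.1},
  {"slide": [0,0.8,0],"roll": 0.004,"gripper": 0.1},
  {"slide": [0,0.8,0],"roll": 0.004,"gripper": 0.1},
  {"slide": [0,0.8,0],"roll": 0.004,"gripper": 0.1},
])

```text
clock: 21.15
position: [0.6197, -0.0133, 0.0459]
ee_rot: [-2.195, -2.247, 0.002]
force: [-5.0, 2.8, 3.4]
width: 0.218
```

```bash
python3 look.py b3;python3 - <<'E'
import cv2,pickle
d=pickle.load(open("b3.pkl","rb"));f=d["scene"]["frame"][190:280,140:360]
cv2.imwrite("pics/b3z.png",cv2.resize(f,None,fx=3.6,fy=3.6,interpolation=cv2.INTER_CUBIC))
E
```

```text
pos [ 0.6197 -0.0133  0.0459] yawy 0.0235 tilt [-0.001 -0.    -1.   ] slide [0. 0. 0.] roll 0
21.15 F [-5.04  2.8   3.37] M [0.717 0.845 0.37 ] w 0.218
F tool [ 2.92 -4.98 -3.36] M tool [ 0.828  0.736 -0.371]
```

View pics/b3z.png

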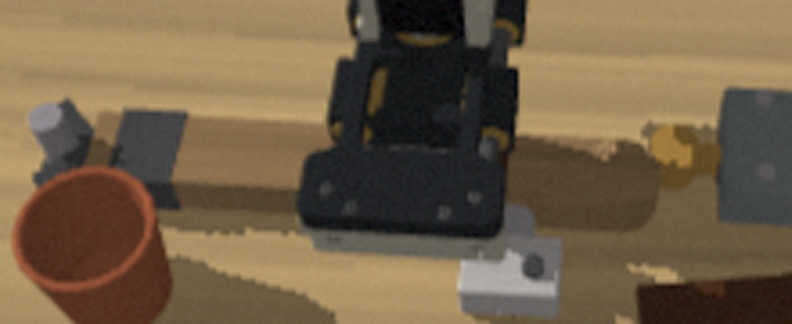

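>>> jog_arm([
  {"slide": [0,0.1,0],"roll": 0,"gripper": 0.1},
  {"slide": [0,0.2,0],"roll": 0,"gripper": 0.1},
  {"slide": [0,0.3,0],"roll": 0,"gripper": 0.1},
  {"slide": [0,0.3,0],"roll": 0,"gripper": 0.1},
  {"slide": [0,0.3,0],"roll": 0,"gripper": 0.1},
  {"slide": [0,0.3,0],"roll": 0,"gripper": 0.1},
  {"slide": [0,0.3,0],"roll": 0,"gripper": 0.1},
  {"slide": [0,0.3,0],"roll": 0,"gripper": 0.1},
  {"slide": [0,0.3,0],"roll": 0,"gripper": 0.1},
  {"slide": [0,0.3,0],"roll": 0,"gripper": 0.1},
])

```text
clock: 22.08
position: [0.6197, -0.0133, 0.0459]
ee_rot: [-2.194, -2.247, 0.003]
force: [-4.9, 3.0, 3.9]
width: 0.216
```

```bash
python3 look.py
```

```text
pos [ 0.6197 -0.0133  0.0459] yawy 0.0234 tilt [-0.002 -0.    -1.   ] slide [0. 0. 0.] roll 0
22.0833 F [-4.88  3.03  3.87] M [0.699 1.032 0.347] w 0.216
F tool [ 3.14 -4.82 -3.87] M tool [ 1.015  0.723 -0.348]
```

>>> jog_arm([
  {"slide": [0,0.1,-0.2],"roll": 0,"gripper": 0.1},
  {"slide": [0,0.2,-0.2],"roll": 0,"gripper": 0.1},
  {"slide": [0,0.3,-0.2],"roll": 0,"gripper": 0.1},
  {"slide": [0,0.4,-0.2],"roll": 0,"gripper": 0.1},
  {"slide": [0,0.4,-0.2],"roll": 0,"gripper": 0.1},
  {"slide": [0,0.4,-0.2],"roll": 0,"gripper": 0.1},
  {"slide": [0,0.4,-0.2],"roll": 0,"gripper": 0.1},
  {"slide": [0,0.4,-0.2],"roll": 0,"gripper": 0.1},
  {"slide": [0,0.4,-0.2],"roll": 0,"gripper": 0.1},
  {"slide": [0,0.4,-0.2],"roll": 0,"gripper": 0.1},
])

```text
clock: 22.92
position: [0.6198, -0.0133, 0.0459]
ee_rot: [-2.194, -2.246, 0.004]
force: [-4.7, 3.1, 3.1]
width: 0.217
```

```bash
python3 look.py
```

```text
pos [ 0.6198 -0.0133  0.0459] yawy 0.0235 tilt [-0.003 -0.001 -1.   ] slide [0. 0. 0.] roll 0
22.9167 F [-4.72  3.05  3.11] M [0.73  1.166 0.38 ] w 0.217
F tool [ 3.16 -4.66 -3.1 ] M tool [ 1.148  0.756 -0.383]
```

>>> jog_arm([
  {"slide": [0,0.1,0],"roll": 0.001,"gripper": 0.1},
  {"slide": [0,0.2,0],"roll": 0.002,"gripper": 0.1},
  {"slide": [0,0.3,0],"roll": 0.003,"gripper": 0.1},
  {"slide": [0,0.4,0],"roll": 0.003,"gripper": 0.1},
  {"slide": [0,0.4,0],"roll": 0.003,"gripper": 0.1},
  {"slide": [0,0.4,0],"roll": 0.003,"gripper": 0.1},
  {"slide": [0,0.4,0],"roll": 0.003,"gripper": 0.1},
  {"slide": [0,0.4,0],"roll": 0.003,"gripper": 0.1},
  {"slide": [0,0.4,0],"roll": 0.003,"gripper": 0.1},
  {"slide": [0,0.4,0],"roll": 0.003,"gripper": 0.1},
])

```text
clock: 23.75
position: [0.6198, -0.0133, 0.0459]
ee_rot: [-2.197, -2.243, 0.004]
force: [-6.0, 3.1, 4.5]
width: 0.217
```

```bash
python3 look.py
```

```text
pos [ 0.6198 -0.0133  0.0459] yawy 0.0208 tilt [-0.003 -0.001 -1.   ] slide [0. 0. 0.] roll 0
23.75 F [-5.99  3.1   4.53] M [0.654 1.476 0.484] w 0.217
F tool [ 3.22 -5.94 -4.52] M tool [ 1.462  0.683 -0.488]
```

>>> jog_arm([
  {"slide": [0,0.1,0],"roll": 0.001,"gripper": 0.1},
  {"slide": [0,0.2,0],"roll": 0.002,"gripper": 0.1},
  {"slide": [0,0.3,0],"roll": 0.002,"gripper": 0.1},
  {"slide": [0,0.4,0],"roll": 0.002,"gripper": 0.1},
  {"slide": [0,0.4,0],"roll": 0.002,"gripper": 0.1},
  {"slide": [0,0.4,0],"roll": 0.002,"gripper": 0.1},
  {"slide": [0,0.4,0],"roll": 0.002,"gripper": 0.1},
  {"slide": [0,0.4,0],"roll": 0.002,"gripper": 0.1},
  {"slide": [0,0.4,0],"roll": 0.002,"gripper": 0.1},
  {"slide": [0,0.4,0],"roll": 0.002,"gripper": 0.1},
])

```text
clock: 24.58
position: [0.6198, -0.0133, 0.0459]
ee_rot: [-2.199, -2.241, 0.005]
force: [-8.8, 2.7, 6.6]
width: 0.214
```

```bash
python3 look.py
```

```text
pos [ 0.6198 -0.0133  0.0459] yawy 0.0189 tilt [-0.004 -0.001 -1.   ] slide [0. 0. 0.] roll 0
24.5833 F [-8.82  2.66  6.59] M [0.654 1.735 0.623] w 0.214
F tool [ 2.82 -8.79 -6.56] M tool [ 1.722  0.685 -0.627]
```

>>> jog_arm([
  {"slide": [0,-0.2,0],"roll": -0.001,"gripper": 0.1},
  {"slide": [0,-0.4,0],"roll": -0.002,"gripper": 0.1},
  {"slide": [0.1,-0.6,-0.1],"roll": -0.003,"gripper": 0.1},
  {"slide": [0.2,-0.8,-0.1],"roll": -0.004,"gripper": 0.1},
  {"slide": [0.3,-1.0,-0.2],"roll": -0.005,"gripper": 0.1},
  {"slide": [0.3,-1.2,-0.2],"roll": -0.006,"gripper": 0.1},
  {"slide": [0.3,-1.4,-0.2],"roll": -0.006,"gripper": 0.1},
  {"slide": [0.3,-1.6,-0.2],"roll": -0.006,"gripper": 0.1},
  {"slide": [0.3,-1.7,-0.2],"roll": -0.006,"gripper": 0.1},
  {"slide": [0.3,-1.7,-0.2],"roll": -0.006,"gripper": 0.1},
])

```text
clock: 25.42
position: [0.6197, -0.0133, 0.0459]
ee_rot: [-2.194, -2.248, 0.002]
force: [-4.1, 0.7, -4.5]
width: 0.215
```

```bash
python3 look.py
```

```text
pos [ 0.6197 -0.0133  0.0459] yawy 0.024 tilt [-0.001 -0.    -1.   ] slide [0. 0. 0.] roll 0
25.4167 F [-4.11  0.74 -4.55] M [0.24  0.896 0.338] w 0.215
F tool [ 0.84 -4.08  4.55] M tool [ 0.89   0.261 -0.339]
```

>>> jog_arm([
  {"slide": [0,-0.2,0.1],"roll": -0.001,"gripper": 0.1},
  {"slide": [0,-0.4,0.2],"roll": -0.002,"gripper": 0.1},
  {"slide": [0,-0.6,0.2],"roll": -0.003,"gripper": 0.1},
  {"slide": [0,-0.7,0.2],"roll": -0.003,"gripper": 0.1},
  {"slide": [0,-0.7,0.2],"roll": -0.003,"gripper": 0.1},
  {"slide": [0,-0.7,0.2],"roll": -0.003,"gripper": 0.1},
  {"slide": [0,-0.7,0.2],"roll": -0.003,"gripper": 0.1},
  {"slide": [0,-0.7,0.2],"roll": -0.003,"gripper": 0.1},
  {"slide": [0,-0.7,0.2],"roll": -0.003,"gripper": 0.1},
  {"slide": [0,-0.7,0.2],"roll": -0.003,"gripper": 0.1},
], newtons=10)

```text
clock: 26.25
position: [0.6197, -0.0133, 0.0462]
ee_rot: [2.191, 2.251, -0.0]
force: [-1.6, -1.1, -6.0]
width: 0.217
```

```bash
python3 look.py
```

```text
pos [ 0.6197 -0.0133  0.0462] yawy 0.0269 tilt [ 0. -0. -1.] slide [0. 0. 0.] roll 0
26.25 F [-1.61 -1.11 -6.  ] M [-0.208  0.285 -0.031] w 0.217
F tool [-1.07 -1.64  6.  ] M tool [ 0.29  -0.2    0.031]
```

>>> jog_arm([
  {"slide": [0,0,0.2],"roll": 0,"gripper": 0.1},
  {"slide": [0,-0.2,0.4],"roll": 0,"gripper": 0.1},
  {"slide": [0,-0.2,0.4],"roll": 0,"gripper": 0.1},
  {"slide": [0,-0.2,0.4],"roll": 0,"gripper": 0.24},
  {"slide": [0,-0.2,0.4],"roll": 0,"gripper": 0.27},
  {"slide": [0,-0.2,0.4],"roll": 0,"gripper": 0.3},
  {"slide": [0,-0.2,0.4],"roll": 0,"gripper": 0.35},
  {"slide": [0,-0.2,0.4],"roll": 0,"gripper": 0.4},
  {"slide": [0,-0.2,0.2],"roll": 0,"gripper": 0.5},
  {"slide": [0,-0.2,0],"roll": 0,"gripper": 0.5},
])

```text
clock: 27.08
position: [0.6195, -0.0129, 0.0463]
ee_rot: [2.191, 2.251, 0.0]
force: [-0.3, -0.4, 0.0]
width: 0.48
```

```bash
python3 look.py c1;python3 - <<'E'
import cv2,pickle
d=pickle.load(open("c1.pkl","rb"));f=d["scene"]["frame"][190:280,140:360]
cv2.imwrite("pics/c1z.png",cv2.resize(f,None,fx=3.6,fy=3.6,interpolation=cv2.INTER_CUBIC))
E
```

```text
pos [ 0.6195 -0.0129  0.0463] yawy 0.0273 tilt [ 0. -0. -1.] slide [0. 0. 0.] roll 0
27.0833 F [-0.25 -0.37  0.05] M [ 0.038 -0.128 -0.019] w 0.48
F tool [-0.36 -0.26 -0.05] M tool [-0.129  0.035  0.019]
```

View pics/c1z.png

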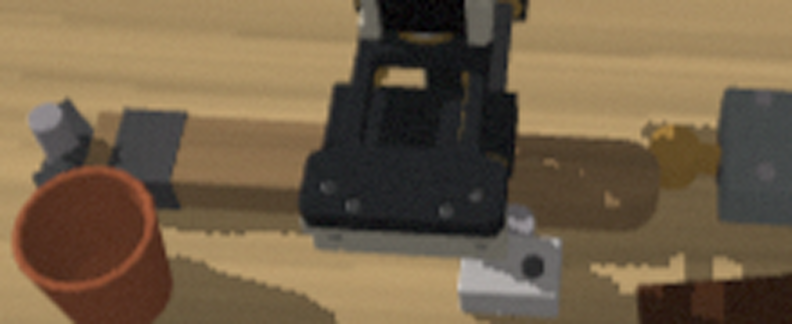

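Released with no force. Retreat straight up.

>>> jog_arm([
  {"slide": [0,0,-5],"roll": 0,"gripper": 0.5},
  {"slide": [0,0,-12],"roll": 0,"gripper": 0.5},
  {"slide": [0,0,-22],"roll": 0,"gripper": 0.5},
  {"slide": [0,0,-35],"roll": 0,"gripper": 0.5},
  {"slide": [0,0,-50],"roll": 0,"gripper": 0.5},
  {"slide": [0,0,-65],"roll": 0,"gripper": 0.5},
  {"slide": [0,0,-80],"roll": 0,"gripper": 0.5},
  {"slide": [0,0,-95],"roll": 0,"gripper": 0.5},
  {"slide": [0,0,-110],"roll": 0,"gripper": 0.5},
  {"slide": [0,0,-120],"roll": 0,"gripper": 0.5},
])

```text
clock: 28.02
position: [0.6202, -0.0127, 0.1693]
ee_rot: [2.189, 2.25, 0.003]
force: [-0.1, 0.0, 0.7]
width: 0.5
```

>>> jog_arm([
  {"slide": [0,-20,0],"roll": 0,"gripper": 0.5},
  {"slide": [0,-45,0],"roll": 0,"gripper": 0.5},
  {"slide": [0,-75,0],"roll": 0,"gripper": 0.5},
  {"slide": [0,-105,0],"roll": 0,"gripper": 0.5},
  {"slide": [0,-135,0],"roll": 0,"gripper": 0.5},
  {"slide": [0,-165,0],"roll": 0,"gripper": 0.5},
  {"slide": [0,-185,0],"roll": 0,"gripper": 0.5},
  {"slide": [0,-200,0],"roll": 0,"gripper": 0.5},
  {"slide": [0,-200,0],"roll": 0,"gripper": 0.5},
  {"slide": [0,-200,0],"roll": 0,"gripper": 0.5},
])

```text
clock: 28.85
position: [0.4197, -0.0185, 0.1671]
ee_rot: [2.19, 2.25, 0.001]
force: [1.4, 0.7, 0.6]
width: 0.5
```

```bash
python3 look.py c2
```

```text
pos [ 0.4197 -0.0185  0.1671] yawy 0.0271 tilt [ 0.002 -0.001 -1.   ] slide [0. 0. 0.] roll 0
28.85 F [1.42 0.74 0.64] M [ 0.003 -0.114 -0.019] w 0.5
F tool [ 0.7   1.44 -0.64] M tool [-0.114  0.     0.019]
```

View pics/c2t.png

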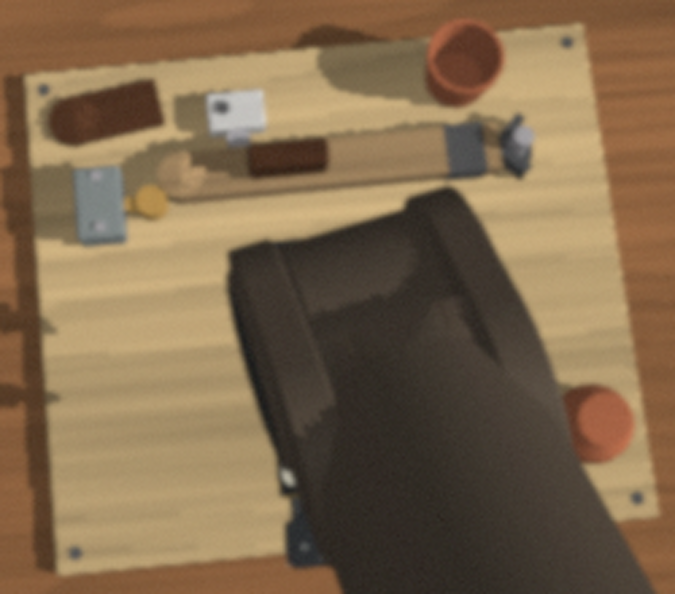

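View pics/c2s.png

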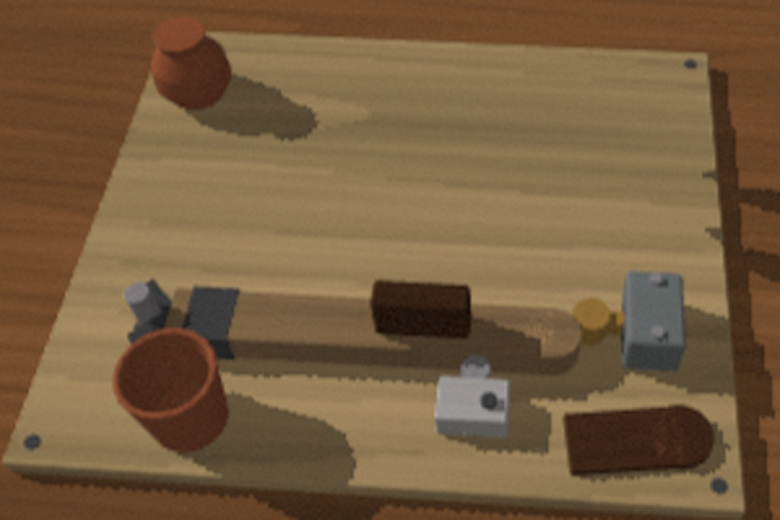

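```bash
python3 - <<'E'
from cell import arm
print(arm.sign_off())
E
```

```text
the job is handed in; nothing more can be done
None
```

I set the strip on the post and stop, let go, and handed the job in at about 29 s. No verdict is reported, so success is judged from my own readings.

- **Seating:** I gripped the block and pressed the V onto the post at about 4–6 N while the strip was about 0.55 rad open.
- **Swing:** I swung the strip about the post with 3–6 N along it, pausing at about 0.19 rad. Near the plunger and stop, the along-strip force at the wrist fell to about 0 N at one point. I took the plunger to be holding the V on the post there. There was no direct reading of the post force.
- **Stop:** I felt for the stop and touched it at about 0.005 rad. I then pressed in small steps, with a final sideways wrist force of about 9 N. My moment balance gives roughly 10–12 N at the stop, before board friction. That is a little over the 10 N you asked for but under the 15 N limit.
- **Release:** I backed the press off to about 1.6 N sideways, opened the gripper and lifted clear.

**Last checks:** The final top and scene pictures show the V around the post, the side on the stop nose and the round end on the plunger nose. The pots and rib look unmoved, and the arm is clear. I estimate the plunger is about 2 mm in from geometry. In the pictures its shift is only about 1 px, so they confirm this weakly.

**Doubts:**
- During two of the pressing steps the measured force did not rise as the command did, probably because the tool tilted slightly (0.002–0.004 rad).
- The vertical wrist force drifted between about +7 and −6 N, so the strip may have been lifted by a few tenths of a millimetre at times.

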